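# Seat the new control board in the riveting press's card rack

### The job

Take the new green board with the orange levers out of the black stand and slide it gently down the two card guides of the free place in the aluminium rack until you feel its plug touch the socket's contacts lightly. Do not push it home by hand: let go and swing its two orange ejector levers down and inward until they lie flat, so that they draw the board fully home, level. Do not force the levers or the board, and leave the worn brown board and the tools on the bench where they are.

Things in the scene. Friction and masses are not known exactly. Their poses are not given: they have to be found in the camera images.
- board_grip (a point): centre of the aluminium bar (100 mm along y, 12 x 12 mm) on the top edge of the upright green board: the place to grip, across its 12 mm. Axes: z up, y along the board's width, x through its thickness. Parts on the sheet (+x side) stand out up to 12 mm and end 18 mm below this point. Board about 0.3 kg; it may be fitted either way round.
- board_foot (a point): centre of the underside of the green board's grey plug, 88 mm below board_grip, same axes. The plug is 10 mm (x) by 90 mm (y) and 20 mm high. Above it the green sheet: 4 mm thick, 140 mm wide, from 20 to 90 mm above this point, its lower corners bevelled by 4 mm.
- lever_left (a joint): orange ejector lever at the board's +y end, 0 open (found near 0) to 1.10 rad at its stop, swung down and inward. Light friction (1.5 N at the knob) to 0.5 to 0.85 rad, where its tooth catches under the rack's lip; from there 6 to 16 N at the knob for the first lever swung, less for the second, drawing the board down 2 to 5 mm; at the stop the force rises steeply. Above 30 N it breaks.
- lever_right (a joint): the same at the board's -y end, mirror image: 0 open, 1.10 rad at its stop. Both levers stay where they are left; swinging the second may turn the first back by about 0.1 rad, which does no harm.
- hinge_left (a point): pivot of the left lever: 64 mm to +y and 10 mm up from board_grip; the lever turns about the board's x axis in the board's plane. Its tooth, 13 mm from the pivot, points down and outward while the lever is open and passes inside the rack's lip only below 0.2 rad.
- hinge_right (a point): pivot of the right lever: 64 mm to -y and 10 mm up from board_grip
- lever_left_tip (a point): centre of the round knob (9 mm diameter, 17 mm long along x) at the end of the left lever's arm (9 mm wide, 6 mm thick), 34 mm from the pivot. The arm rises from the pivot and leans inward, 70 degrees above level at joint 0 and 7 degrees at the stop: there the knob lies 34 mm inward of the pivot and 4 mm above it.
- lever_right_tip (a point): centre of the knob at the end of the right lever, mirror image
- seat (a point): fixed point in the rack's free place where board_foot lies when the board is fully home. z up, y across from guide to guide, x along the row of three places 45 mm apart, of which any may be free; the others hold seated boards of the same size, black levers flat. The white socket's walls end 16 mm above it, 17 mm apart in x; its contacts stop the plug 2 to 5 mm above it; press them by hand with a few newtons only, never over 18 N (they give way at 22 N).
- guide_left (a point): mouth of the free place's white card guide at +y: on the guide's centre line, 83 mm above and 68 mm beside the seat. The guide is an upright channel, 6 mm wide in x for the 4 mm sheet, flared to 13 mm in its top 9 mm. A steel spring clip inside drags on the sheet (both clips together 6 to 15 N) from 50 mm above home down and holds it by friction when let go. 15 mm above the mouth are the rack's lips (6 mm thick), 71 mm either side of the seat: 1.3 mm spare each side.
- guide_right (a point): the same at the -y side
- rack: aluminium card rack lying on its back on the bench, slots upward, 156 x 164 x 120 mm, fixed; origin at the centre of its underside, z up, y across from side plate to side plate. The position given by seat lies 16 mm above its underside.
- stand: black board stand, 120 x 168 x 75 mm, fixed; origin at the centre of its underside. Two places 52 mm apart along its x hold boards upright between pairs of posts 8 mm apart; the green one may be in either. The boards stand with their plug's underside 14 mm above the bench.
- old_board_grip (a point): centre of the top bar of the worn-out brown board (same size, black levers folded flat) in the other place of the stand; to be left alone
- hammer: hammer lying on the bench, 260 mm long, to be left alone; origin at the middle of its length, on the bench
- screwdriver: screwdriver lying on the bench, 200 mm long, to be left alone
- wrench: steel wrench lying on the bench, 180 mm long, to be left alone
- sprocket: dark steel chain sprocket lying on the bench, about 88 mm in diameter, 22 mm high, to be left alone
- oil: standing oil bottle, 56 mm in diameter, 150 mm high, to be left alone
- punch: drift punch lying on the bench, 120 mm long, to be left alone

How it is judged:
By the outcome, as a careful person would: the job done as asked, in the order asked, and still so for the second after the job is handed in, with the robot touching nothing.
It also fails if it takes over 72 s, if anything falls off the work surface, if the arm or the gripper's body presses on something with over 40 N, if the wrist force passes 120 N, or if a joint passes its speed limit or range.

### The arm

A 6-joint arm with a two-finger parallel gripper is mounted at the origin on the work surface. World frame = base frame: x ahead of the robot, y to its left, z up, the work surface at z = 0. Lengths are in m, angles in rad, forces in N, time in s.
With the tool pointing down it reaches from about 0.375 to 0.975 m from the base axis. Payload 3.8 kg.
Tool frame: the origin (TCP) lies between the finger pads; the fingertips stand 22 mm ahead of it and the grasp point (between the pads) lies 3 mm ahead of it; z points along the fingers, y is the direction in which the jaws open and shut (so a half turn about z gives the same grasp; the last joint's range is limited). The gripper opens to 85 mm and grips with 20 to 120 N. Pads are 22 mm wide; open, the fingers measure 114 mm over their backs; the gripper's body (76 mm by 85 mm) begins 54 mm behind the grasp point. The pads swing forward as they close: fully open they stand 13 mm farther back than shut.
Start: joints at [-1.197, 0.264, 1.604, -0, 1.274, -0.037], TCP at [0.27, -0.619, 0.253] pointing down, gripper open.
Joint ranges: [-2.63, 2.63], [-0.94, 2.18], [0.31, 2.57], [-1.31, 4.45], [0, 2.66], [-2.55, 2.55]. Speed limits (rad/s): [2.57, 2.57, 3.14, 3.14, 3.14, 3.14].

### API

Orientations are given as a rotation vector (axis times angle).
In Python, from workcell import * gives the robot as it stands.
- The arm moves only by the tool step_arm, never from a script. Its argument "motion" is a list that holds one entry, the list of rows, each a list of 7 numbers: the finger opening in m, from 0 to 0.0854, then the shift along the world's x, y, z in m, then the turn, a rotation vector about the world's x, y, z in degrees. A call has exactly 8 rows; each row is the pose to reach, as a shift and turn from the pose measured when the call began; what a row does not reach only later rows make up. A row lasts 1/8 s, in which the tool goes at most 62.5 mm and 10.7 degrees, less where a joint would pass 70% of its speed; a pose out of reach is approached as far as the arm can. A call with a gripper value outside its range is refused whole. The fingers move at their own pace and stop on an object; "newtons" is the grip in N (left out, the last holds). Time passes only in rows, so rows that repeat a pose let the fingers close, or fill a call up. It gives the time, the measured TCP pose, the force and the opening at its end, in the units of the state.
- read_state(): the state, without advancing time (a new reading comes with each control period).
- read_camera(name): name is "scene" or "top"; returns (picture, depth): 480x640x3 uint8, blue, green, red; 480x640 float32, m along the optical axis (not along the pixel's ray), 0 where there is no reading.
- get_calibration(name): a dict with "K" (3x3 intrinsics, pixels), "world_from_camera" (4x4, takes a point from camera to world coordinates). Camera axes: x right, y down, z forward; pixel columns grow to the right and rows downward; lengths in m; the calibration is good to about 2 mm. A picture is of the moment at which its call begins. get_calibration takes no time and is no camera call.
- finish_job(): hands the job in, once; it reports no verdict.
Trained networks look in the newest picture that a camera, given by its name, has taken for a name from the list of things; names that differ only in an ending like _2 or _b are one class to them, and where a whole thing is asked for, a point or a joint stands for the part that bears it (a point fixed in the world has none). Each returns a list of dicts, best first, with "score" (0 to 1); they miss things now and then, are a little off and sometimes report something else, mostly with a low value. They report only what shows in the picture. A call takes as long as a camera call.
- spot_in(camera, thing): "xyz" ([x, y, z] in m, in the coordinates of the camera as it stood for that picture, good to about 4 mm: the middle of the surface that is visible of it).
- regions_of(camera, thing): "region" (480x640 bool, what is visible of it).
The state is a dict: "time": time; "q": joint angles; "joint_vel": joint speeds; "joint_torque": joint torques, N m; "tool_pos": TCP position; "tcp_rot": TCP orientation; "wrist_force": force on the tool from outside, world axes, zero at the start; "torque": the same for the moment, N m; "width": opening from 0.0 (shut) to 1.0 (fully open).
Only numpy, scipy, OpenCV 4.12 (cv2) and the standard library are available. Lean on these libraries where they do the work, as an engineer would, in place of code of your own. Each camera call takes 0.05 s, during which the arm holds its last target. There are 200 camera calls.

## Working session

There is one attempt and no reset: what is moved stays moved. The work goes in short steps, Python scripts to look and compute and a tool call to move; the robot and the scene stay as the last step left them, time stands still between calls to the robot, and variables do not carry over. Pictures are saved under pics/ and viewed, on a budget of 10 in all, crops included, one or two more only if the job needs it, and the job is handed in when it is done.

Besides the shell and the picture viewer there is one more tool, called after "Emit:" by a JSON object that holds its "name" and its "arguments", one argument or row to a line. step_arm: Moves the arm, as the interface text tells. Its arguments: {"type":"object","properties":{"motion":{"type":"array"},"newtons":{"type":"number"}},"required":["motion"]}

```bash
mkdir -p pics
cat > h.py <<'E'
from workcell import *
import numpy as np, cv2
def T(cam): return np.array(get_calibration(cam)["world_from_camera"])
def K(cam): return np.array(get_calibration(cam)["K"])
def spot(cam,t):
    M=T(cam); return [(round(d["score"],2),np.round(M[:3,:3]@np.array(d["xyz"])+M[:3,3],4)) for d in spot_in(cam,t)[:3]]
def cloud(cam,dep):
    k=K(cam);M=T(cam);v,u=np.mgrid[:480,:640]
    P=np.stack([(u-k[0,2])/k[0,0]*dep,(v-k[1,2])/k[1,1]*dep,dep],-1)
    return P@M[:3,:3].T+M[:3,3]
E
python3 - <<'E'
from h import *
for c in("top","scene"):
    im,d=read_camera(c); cv2.imwrite(f"pics/{c}0.png",im); np.save(c+"0.npy",d)
    print(c,T(c).round(3).tolist(),K(c).round(1).tolist())
    for t in["board_grip","old_board_grip","seat","guide_left","guide_right","lever_left_tip","lever_right_tip","rack","stand"]: print(t,spot(c,t))
print(read_state())
E
```

```text
top [[-0.02, -0.982, 0.186, 0.434], [-1.0, 0.023, 0.012, -0.031], [-0.016, -0.186, -0.982, 1.009], [0.0, 0.0, 0.0, 1.0]] [[469.6, 0.0, 320.2], [0.0, 469.6, 240.3], [0.0, 0.0, 1.0]]
board_grip [(0.93, array([ 0.5505, -0.1977,  0.109 ]))]
old_board_grip [(0.59, array([ 0.4998, -0.19  ,  0.1069]))]
seat [(0.95, array([0.5484, 0.1506, 0.0201]))]
guide_left [(0.62, array([0.5521, 0.1492, 0.0175]))]
guide_right [(0.7, array([0.5498, 0.1501, 0.0149]))]
lever_left_tip [(0.74, array([ 0.5516, -0.1951,  0.1094])), (0.59, array([ 0.5594, -0.1401,  0.1364]))]
lever_right_tip [(0.49, array([ 0.5449, -0.2439,  0.1469])), (0.17, array([ 0.4144, -0.349 ,  0.0116]))]
rack [(0.97, array([0.5904, 0.1604, 0.052 ]))]
stand [(0.61, array([ 0.5251, -0.1939,  0.0145]))]
scene [[-0.787, 0.48, -0.387, 1.025], [0.617, 0.602, -0.507, 0.57], [-0.011, -0.638, -0.77, 0.956], [0.0, 0.0, 0.0, 1.0]] [[467.4, 0.0, 319.4], [0.0, 467.4, 235.6], [0.0, 0.0, 1.0]]
board_grip [(0.82, array([ 0.5551, -0.1921,  0.081 ]))]
old_board_grip [(0.67, array([ 0.4997, -0.1839,  0.0899]))]
seat [(0.75, array([0.5386, 0.1311, 0.026 ]))
[... 290 characters left out ...]
0.92, array([ 0.556 , -0.1245,  0.0262]))]
{'time': 1.0, 'q': array([-1.19689349e+00,  2.63867635e-01,  1.60400619e+00, -3.76322753e-05,
        1.27371847e+00, -3.68781568e-02]), 'joint_vel': array([-0.00118118, -0.00143283,  0.0002378 , -0.00095135,  0.00111838,
       -0.00022011]), 'joint_torque': array([ 1.54632296e-03, -5.15078723e+01, -3.67735076e+01, -1.37918350e-04,
        5.98757160e-04,  4.18050618e-06]), 'tool_pos': array([ 0.26954044, -0.6188322 ,  0.2532982 ]), 'tcp_rot': array([ 3.07555105e+00,  6.40741775e-01, -5.56292795e-05]), 'wrist_force': array([-0.33470346,  0.17335766, -0.63859938]), 'torque': array([-0.03739205,  0.00095617,  0.0096596 ]), 'width': 1.001313324612995}
```

View pics/top0.png

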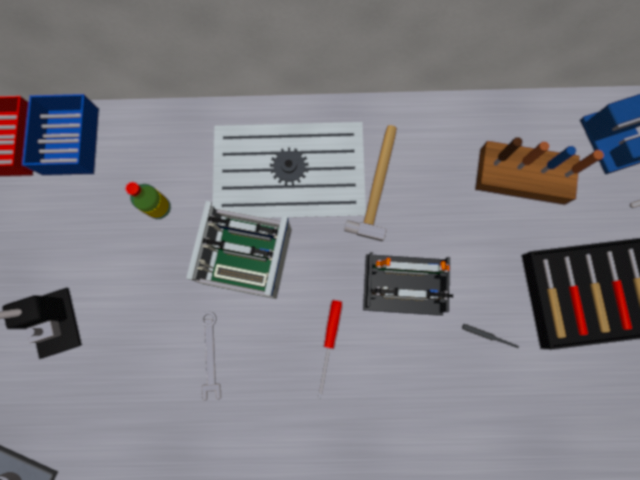

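View pics/scene0.png

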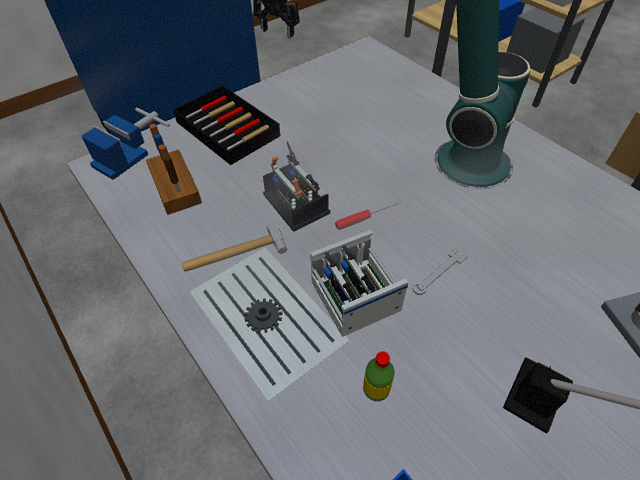

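The top view shows the rack at (240,250) with its free place nearest the robot (white socket at (240,275)). The green board with orange levers is in the stand's far place at (412,265), and the brown one is at (412,293). I'll take close crops and height-filtered points for exact poses.

Run:
```python
from h import *
im=cv2.imread("pics/top0.png")
a=cv2.resize(im[195:305,180:300],None,fx=5,fy=5,interpolation=cv2.INTER_CUBIC)
cv2.imwrite("pics/rackcrop.png",a)
b=cv2.resize(im[240:325,355:460],None,fx=5,fy=5,interpolation=cv2.INTER_CUBIC)
cv2.imwrite("pics/standcrop.png",b)
P=cloud("top",np.load("top0.npy"))
# rack side plate tops / lips
def rect(m,n):
    q=P[m][:,:2].astype(np.float32); r=cv2.minAreaRect(q); print(n,m.sum(),np.round(r[0],4),np.round(r[1],4),round(r[2],2), "z",np.percentile(P[m][:,2],[5,50,95]).round(4))
X,Y,Z=P[...,0],P[...,1],P[...,2]
rk=(X>.42)&(X<.72)&(Y>.03)&(Y<.27)
for lo in(.02,.09,.105,.115): rect(rk&(Z>lo),f"rack>{lo}")
hi=rk&(Z>.112)
for s,n in((1,"left"),(-1,"right")):
    m=hi&((Y-.155)*s>.02); rect(m,n)
    q=P[m]; 
st=(X>.4)&(X<.65)&(Y>-.33)&(Y<-.07)
rect(st&(Z>.02),"stand"); rect(st&(Z>.1)&(X>.525),"green"); rect(st&(Z>.1)&(X<.525),"brown")
# colours: orange knobs
hsv=cv2.cvtColor(im,cv2.COLOR_BGR2HSV)
o=st&(hsv[...,0]>5)&(hsv[...,0]<18)&(hsv[...,1]>150)&(hsv[...,2]>120)
for s in(1,-1):
    m=o&((Y+.195)*s>0); print("orange",m.sum(),P[m].mean(0).round(4),P[m].max(0).round(4)); 
wh=st&(Z>.098)&(Z<.116)&(hsv[...,1]<60)&(hsv[...,2]>120)&(X>.525)
rect(wh,"whitebar")
# socket
so=rk&(Z>.015)&(Z<.05)&(X<.57); rect(so,"sock")
```

```text
rack>0.02 5067 [0.5932 0.1396] [0.1673 0.1564] 77.5 z [0.0225 0.0827 0.1221]
rack>0.09 2427 [0.5932 0.1399] [0.1665 0.1561] 77.36 z [0.0968 0.1186 0.123 ]
rack>0.105 2032 [0.5934 0.14  ] [0.1664 0.1561] 77.48 z [0.1087 0.1195 0.1231]
rack>0.115 1518 [0.5933 0.1402] [0.1661 0.156 ] 77.36 z [0.1169 0.1203 0.1234]
left 685 [0.6062 0.1977] [0.0481 0.156 ] 77.2 z [0.1156 0.1201 0.123 ]
right 818 [0.5844 0.1004] [0.0848 0.1558] 77.55 z [0.1132 0.1201 0.1234]
stand 2660 [ 0.5586 -0.1713] [0.2126 0.1744] 85.01 z [0.0241 0.0746 0.1219]
green 526 [ 0.5501 -0.1955] [0.1377 0.0157] 85.59 z [0.1042 0.1094 0.1478]
brown 532 [ 0.498  -0.1911] [0.1572 0.0154] 85.37 z [0.106  0.1149 0.1209]
orange 75 [ 0.5567 -0.1384  0.1297] [ 0.5824 -0.1269  0.1513]
orange 55 [ 0.5458 -0.2498  0.1377] [ 0.5656 -0.2418  0.1498]
whitebar 307 [ 0.5501 -0.1974] [0.102  0.0119] 85.02 z [0.1062 0.1085 0.1113]
sock 858 [0.5519 0.1475] [0.1639 0.0722] 77.54 z [0.018  0.0246 0.0415]
```

View pics/rackcrop.png

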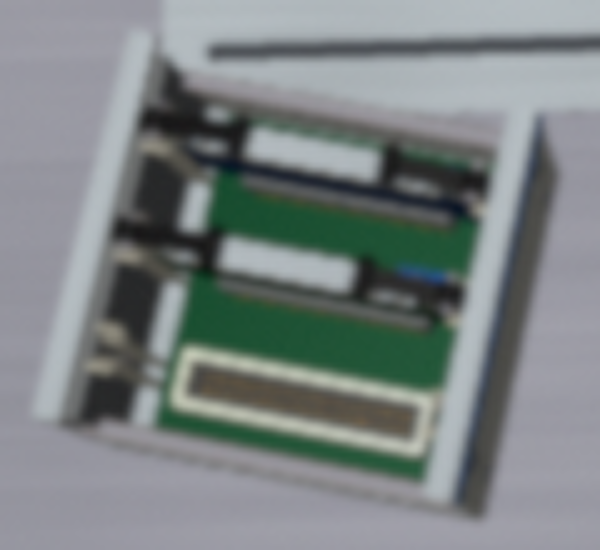

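View pics/standcrop.png

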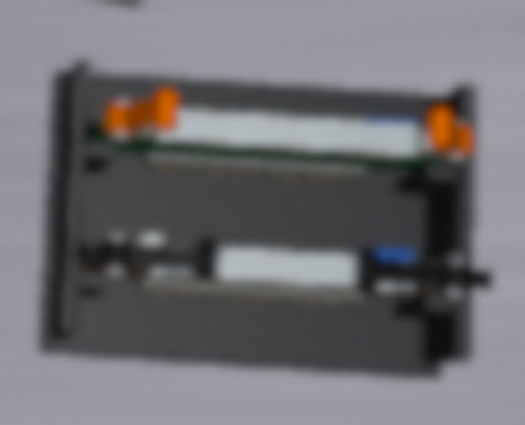

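The crops confirm it: the free place is the one nearest the robot, with its socket at crop (305,400). The green board has open orange levers and its blue part sits on the far side. Next I'll refine the seat and grip poses and work out the tool yaw.

Run:
```python
from h import *
from scipy.spatial.transform import Rotation as R
im=cv2.imread("pics/top0.png");P=cloud("top",np.load("top0.npy"));hsv=cv2.cvtColor(im,cv2.COLOR_BGR2HSV)
X,Y,Z=np.moveaxis(P,-1,0)
a=np.radians(-12.6);ex=np.array([np.cos(a),np.sin(a)]);ey=np.array([-ex[1],ex[0]]);c=np.array([.5933,.1401])
u=(P[...,:2]-c)@ex; v=(P[...,:2]-c)@ey
hi=(Z>.116)&(Z<.128)&(abs(u)<.07)
for s in(1,-1):
    m=hi&(v*s>.055)&(v*s<.1); 
    b=[(uu,np.percentile(v[m&(abs(u-uu)<.008)]*s,[3,97])) for uu in np.arange(-.06,.07,.02)]
    print(s,[(round(x,2),y.round(4).tolist()) for x,y in b])
w=(hsv[...,1]<60)&(hsv[...,2]>120)
for u0 in(0,.045):
    m=w&(Z>.1)&(Z<.116)&(abs(u-u0)<.02)&(abs(v)<.045); print("bar",u0,m.sum(),np.percentile(u[m],[3,50,97]).round(4),np.percentile(v[m],[2,98]).round(4),np.median(Z[m]).round(4))
for zl,zh in((.026,.04),):
    m=(Z>zl)&(Z<zh)&(abs(u+.045)<.02)&(abs(v)<.06)
    print("sock",m.sum(),np.percentile(u[m],[2,50,98]).round(4),np.percentile(v[m],[2,98]).round(4),np.median(Z[m]))
m=w&(hsv[...,2]>150)&(Z>.02)&(Z<.045)&(abs(u+.045)<.025)&(abs(v)<.062);r=cv2.minAreaRect(P[m][:,:2].astype(np.float32));print("sockwhite",m.sum(),r,((np.array(r[0])-c)@ex,(np.array(r[0])-c)@ey))
# board bar line fit
s=read_state();Rt=R.from_rotvec(s["tcp_rot"]).as_matrix();print("tool y",Rt[:,1],"tool x",Rt[:,0],np.degrees(np.arctan2(Rt[1,1],Rt[0,1])))
m=(X>.535)&(X<.57)&(abs(Y+.197)<.045)&(Z>.1)&(Z<.114)&w
y=Y[m];
cs=[];
for y0 in np.arange(-.235,-.155,.01):
    k=m&(abs(Y-y0)<.006); cs.append((y0,np.percentile(X[k],[3,97]).mean()))
p=np.polyfit(*np.array(cs).T,1);print("bar slope deg",np.degrees(np.arctan(p[0])),"x at mid",np.polyval(p,-.1974),np.round(cs,4).tolist())
```

```text
1 [(np.float64(-0.06), [0.0709, 0.0819]), (np.float64(-0.04), [0.0714, 0.0819]), (np.float64(-0.02), [0.0711, 0.0824]), (np.float64(0.0), [0.0566, 0.0812]), (np.float64(0.02), [0.0712, 0.0818]), (np.float64(0.04), [0.0563, 0.0814]), (np.float64(0.06), [0.0684, 0.0821])]
-1 [(np.float64(-0.06), [0.0715, 0.0819]), (np.float64(-0.04), [0.0716, 0.0821]), (np.float64(-0.02), [0.0719, 0.0818]), (np.float64(0.0), [0.0559, 0.0817]), (np.float64(0.02), [0.0717, 0.0816]), (np.float64(0.04), [0.0565, 0.0812]), (np.float64(0.06), [0.0715, 0.0818])]
bar 0 161 [-0.0057 -0.0002  0.0054] [-0.022   0.0274] 0.1105
bar 0.045 162 [0.0393 0.0447 0.0504] [-0.0225  0.0275] 0.1106
sock 255 [-0.0574 -0.0459 -0.0327] [-0.0533  0.053 ] 0.03244638376655162
sockwhite 248 ((0.5493764281272888, 0.14989778399467468), (0.10800117254257202, 0.025163162499666214), 77.30960083007812) (np.float64(-0.04500307039390169), np.float64(-1.9808711769032047e-05))
tool y [ 3.99335570e-01 -9.16804833e-01 -9.73208960e-07] tool x [ 9.16804833e-01  3.99335570e-01 -3.59724100e-05] -66.46335168486148
bar slope deg 4.969306512174141 x at mid 0.5500231654771496 [[-0.235, 0.5466], [-0.225, 0.5476], [-0.215, 0.5489], [-0.205, 0.5491], [-0.195, 0.5503], [-0.185, 0.5514], [-0.175, 0.5516], [-0.165, 0.5529]]
```

Emit:
{"name": "step_arm", "arguments": {
  "motion": [
    [[0.03,0.035,0.053,0,0,0,8],[0.03,0.07,0.106,0,0,0,16],[0.03,0.105,0.159,0,0,0,24],[0.03,0.14,0.212,0,0,0,32],[0.03,0.175,0.265,0,0,0,41],[0.03,0.21,0.318,0,0,0,50],[0.03,0.245,0.37,0,0,0,56],[0.03,0.2805,0.4214,-0.03,0,0,61.5]]
  ],
  "newtons": 50
}}

```text
time: 2.0
tool_pos: [0.5464, -0.2057, 0.2311]
tcp_rot: [2.307, 2.123, 0.004]
wrist_force: [1.3, -1.6, 0.1]
width: 0.353
```

Emit:
{"name": "step_arm", "arguments": {
  "motion": [
    [[0.03,0.0037,0.0083,0,0,0,0],[0.03,0.0037,0.0083,-0.015,0,0,0],[0.03,0.0037,0.0083,-0.04,0,0,0],[0.03,0.0037,0.0083,-0.07,0,0,0],[0.03,0.0037,0.0083,-0.09,0,0,0],[0.03,0.0037,0.0083,-0.09,0,0,0],[0.03,0.0037,0.0083,-0.09,0,0,0],[0.03,0.0037,0.0083,-0.09,0,0,0]]
  ]
}}

```text
time: 3.0
tool_pos: [0.5511, -0.198, 0.1427]
tcp_rot: [2.306, 2.121, 0.006]
wrist_force: [-0.4, 0.2, 0.7]
width: 0.348
```

```bash
cat >> h.py <<'E'
from scipy.spatial.transform import Rotation as R
def st():
    s=read_state();M=R.from_rotvec(s["tcp_rot"]).as_matrix()
    print("t",round(s["time"],2),"pos",s["tool_pos"].round(4),"ydir deg",np.degrees(np.arctan2(M[1,1],M[0,1])).round(2),"zax",M[:,2].round(4),"F",s["wrist_force"].round(2),"M",s["torque"].round(3),"w",round(s["width"]*85.4,1)); return s
E
python3 - <<'E'
from h import *
st()
E
```

```text
t 3.0 pos [ 0.5511 -0.198   0.1427] ydir deg -4.77 zax [ 0.0087 -0.0037 -1.    ] F [-0.39  0.18  0.67] M [ 0.004 -0.007  0.006] w 29.7
```

Emit:
{"name": "step_arm", "arguments": {
  "motion": [
    [[0.03,-0.001,0.0006,0,0.21,0.5,-0.2],[0.03,-0.001,0.0006,-0.012,0.21,0.5,-0.2],[0.03,-0.001,0.0006,-0.024,0.21,0.5,-0.2],[0.03,-0.001,0.0006,-0.034,0.21,0.5,-0.2],[0.03,-0.001,0.0006,-0.034,0.21,0.5,-0.2],[0.03,-0.001,0.0006,-0.034,0.21,0.5,-0.2],[0.03,-0.001,0.0006,-0.034,0.21,0.5,-0.2],[0.03,-0.001,0.0006,-0.034,0.21,0.5,-0.2]]
  ]
}}

```text
time: 4.0
tool_pos: [0.5504, -0.1976, 0.1092]
tcp_rot: [2.315, 2.122, 0.001]
wrist_force: [0.3, 0.8, -0.3]
width: 0.348
```

Run:
```python
from h import *
st()
```

```text
t 4.0 pos [ 0.5504 -0.1976  0.1092] ydir deg -4.97 zax [ 8.e-04 -4.e-04 -1.e+00] F [ 0.26  0.84 -0.26] M [-0.004 -0.038  0.024] w 29.7
```

Now I'll close on the bar.

Emit:
{"name": "step_arm", "arguments": {
  "motion": [
    [[0.006,0,0,0,0,0,0],[0.006,0,0,0,0,0,0],[0.006,0,0,0,0,0,0],[0.006,0,0,0,0,0,0],[0.006,0,0,0,0,0,0],[0.006,0,0,0,0,0,0],[0.006,0,0,0.005,0,0,0],[0.006,0,0,0.01,0,0,0]]
  ],
  "newtons": 50
}}

```text
time: 5.0
tool_pos: [0.5493, -0.1971, 0.1181]
tcp_rot: [-2.314, -2.122, 0.001]
wrist_force: [0.0, -0.4, -3.9]
width: 0.124
```

Run:
```python
from h import *
st()
```

```text
t 5.0 pos [ 0.5493 -0.1971  0.1181] ydir deg -4.96 zax [-1.8e-03  7.0e-04 -1.0e+00] F [ 0.01 -0.38 -3.85] M [-0.012  0.032  0.054] w 10.6
```

Emit:
{"name": "step_arm", "arguments": {
  "motion": [
    [[0.006,0,0,0.03,0,0,0],[0.006,0,0,0.07,0,0,0],[0.006,0,0,0.11,0,0,0],[0.006,0,0,0.145,0,0,0],[0.006,0,0.03,0.16,0,0,0],[0.006,0,0.08,0.16,0,0,-2],[0.006,0,0.13,0.16,0,0,-4],[0.006,0,0.18,0.16,0,0,-6]]
  ]
}}

```text
time: 6.0
tool_pos: [0.5486, -0.0156, 0.2777]
tcp_rot: [-2.423, -1.995, 0.002]
wrist_force: [1.1, 1.0, -2.7]
width: 0.124
```

Emit:
{"name": "step_arm", "arguments": {
  "motion": [
    [[0.006,0,0.05,0,0,0,-1],[0.006,0,0.1,0,0,0,-1.5],[0.006,0,0.14,0,0,0,-1.6],[0.006,0,0.165,0,0,0,-1.6],[0.006,0,0.174,0,0,0,-1.6],[0.006,0,0.174,0,0,0,-1.6],[0.006,0,0.174,0,0,0,-1.6],[0.006,0,0.174,0,0,0,-1.6]]
  ]
}}

```text
time: 7.0
tool_pos: [0.5487, 0.1573, 0.2776]
tcp_rot: [-2.452, -1.96, 0.002]
wrist_force: [-0.3, -0.0, -2.4]
width: 0.127
```

Run:
```python
from h import *
s=st()
im,d=read_camera("top");cv2.imwrite("pics/top1.png",im);np.save("top1.npy",d)
i2,d2=read_camera("scene");cv2.imwrite("pics/scene1.png",i2);np.save("scene1.npy",d2)
P=cloud("top",d);X,Y,Z=np.moveaxis(P,-1,0);hsv=cv2.cvtColor(im,cv2.COLOR_BGR2HSV)
o=(hsv[...,0]>5)&(hsv[...,0]<18)&(hsv[...,1]>150)&(hsv[...,2]>100)&(Z>.2)
for sg in(1,-1):
    m=o&((Y-.15)*sg>0); print("orange",m.sum(),P[m].mean(0).round(4) if m.any() else 0)
a=cv2.resize(im[160:320,160:330],None,fx=3,fy=3,interpolation=cv2.INTER_CUBIC)
b=cv2.resize(i2[100:340,230:450],None,fx=2,fy=2,interpolation=cv2.INTER_CUBIC)
cv2.imwrite("pics/pair1.png",np.hstack([a[:480,:360],b[:480,:440]]))
```

```text
t 7.0 pos [0.5487 0.1573 0.2776] ydir deg -12.74 zax [-2.7e-03  8.0e-04 -1.0e+00] F [-0.28 -0.03 -2.36] M [-0.013 -0.034  0.059] w 10.9
orange 0 0
orange 138 [0.5264 0.0899 0.3687]
```

View pics/pair1.png

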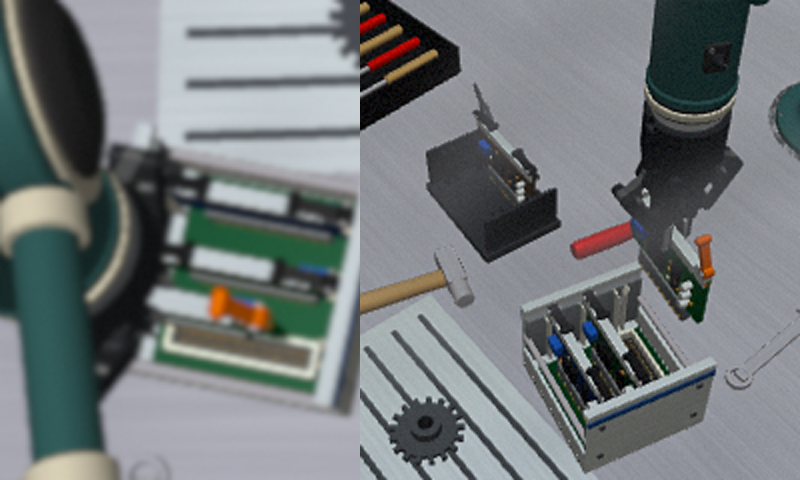

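The picture shows the board upright in hand above the rack and facing the right way. Its right lever is open at left-crop (240,308). The mean depth on the orange looks wrong, so I'll check it from both cameras.

Run:
```python
from h import *
for c in("top","scene"):
    im=cv2.imread(f"pics/{c}1.png");d=np.load(c+"1.npy");P=cloud(c,d);Z=P[...,2];hsv=cv2.cvtColor(im,cv2.COLOR_BGR2HSV)
    o=(hsv[...,0]>5)&(hsv[...,0]<18)&(hsv[...,1]>150)&(hsv[...,2]>100)&(abs(P[...,0]-.55)<.06)&(abs(P[...,1]-.15)<.1)&(Z>.2)
    print(c,o.sum(),np.percentile(P[o],[5,25,50,75,95],axis=0).round(4).tolist())
    v,u=np.nonzero(o);print(u.min(),u.max(),v.min(),v.max())
    # expected from TCP
    s=read_state();a=np.radians(-12.74);ex=np.array([np.cos(a),np.sin(a),0]);ey=np.array([-ex[1],ex[0],0]);g=s["tool_pos"]+[0,0,-.007]
    M=np.linalg.inv(T(c));k=K(c)
    for n,l in(("tipR",g-ey*.0524+[0,0,.042]),("hingeR",g-ey*.064+[0,0,.01]),("barR",g-ey*.05+[0,0,.006]),("barmid",g)):
        q=M[:3,:3]@l+M[:3,3];p=k@(q/q[2]);print(n,l.round(4),p[:2].round(1),"depth exp",q[2].round(4),"meas",d[int(round(p[1])),int(round(p[0]))])
```

```text
top 125 [[0.531, 0.0915, 0.2834], [0.5332, 0.0969, 0.2888], [0.5354, 0.1034, 0.3046], [0.5382, 0.1075, 0.3147], [0.5433, 0.1118, 0.3164]]
230 249 256 269
tipR [0.5371 0.1065 0.3127] [234.9 261.2] depth exp 0.7054 meas 0.7047447
hingeR [0.5346 0.0952 0.2807] [246.1 265.5] depth exp 0.7362 meas 0.7312649
barR [0.5377 0.1088 0.2767] [237.9 264.1] depth exp 0.7409 meas 0.7137144
barmid [0.5487 0.1576 0.2707] [208.2 258.5] depth exp 0.7495 meas 0.6195095
scene 98 [[0.558, 0.2083, 0.2806], [0.5604, 0.2133, 0.2867], [0.5632, 0.2176, 0.2972], [0.5656, 0.2223, 0.3099], [0.5675, 0.2269, 0.3162]]
389 406 217 244
tipR [0.5371 0.1065 0.3127] [372.9 183.5] depth exp 0.9192 meas 0.8258287
hingeR [0.5346 0.0952 0.2807] [368.8 191.3] depth exp 0.9506 meas 0.8386182
barR [0.5377 0.1088 0.2767] [372.1 197.1] depth exp 0.9455 meas 0.9419172
barmid [0.5487 0.1576 0.2707] [384.4 215.6] depth exp 0.9211 meas 0.9012237
```

Emit:
{"name": "step_arm", "arguments": {
  "motion": [
    [[0.006,0.0007,-0.0074,0,0,-0.15,0.1],[0.006,0.0007,-0.0074,0,0,-0.15,0.1],[0.006,0.0007,-0.0074,-0.02,0,-0.15,0.1],[0.006,0.0007,-0.0074,-0.04,0,-0.15,0.1],[0.006,0.0007,-0.0074,-0.06,0,-0.15,0.1],[0.006,0.0007,-0.0074,-0.074,0,-0.15,0.1],[0.006,0.0007,-0.0074,-0.074,0,-0.15,0.1],[0.006,0.0007,-0.0074,-0.074,0,-0.15,0.1]]
  ]
}}

```text
time: 8.1
tool_pos: [0.5499, 0.1503, 0.2042]
tcp_rot: [-2.452, -1.963, -0.002]
wrist_force: [-0.2, 0.3, -3.0]
width: 0.124
```

Run:
```python
from h import *
st()
im,d=read_camera("top");i2,d2=read_camera("scene")
np.save("top2.npy",d);np.save("scene2.npy",d2);cv2.imwrite("pics/top2.png",im);cv2.imwrite("pics/scene2.png",i2)
a=cv2.resize(im[195:305,180:300],None,fx=4,fy=4,interpolation=cv2.INTER_CUBIC)
b=cv2.resize(i2[185:305,305:385],None,fx=4,fy=4,interpolation=cv2.INTER_CUBIC)
cv2.imwrite("pics/pair2.png",np.hstack([a[:440,:480],b[:440]]))
```

```text
t 8.1 pos [0.5499 0.1503 0.2042] ydir deg -12.63 zax [ 0.001   0.0012 -1.    ] F [-0.2   0.25 -2.95] M [ 0.026 -0.048  0.037] w 10.6
```

View pics/pair2.png

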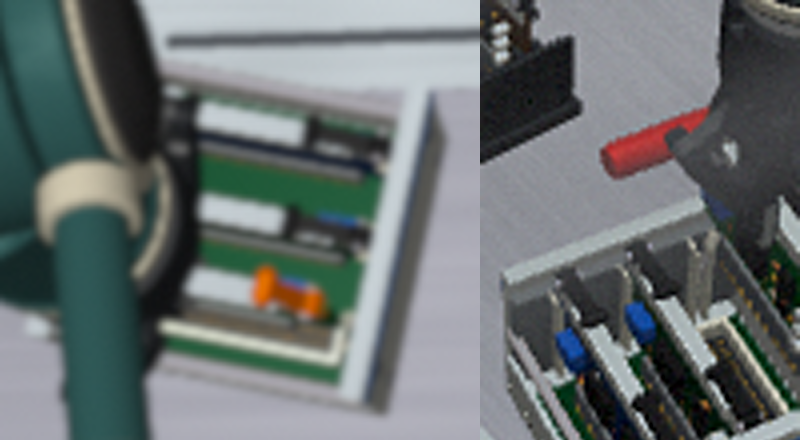

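The board hovers with its right lever at (290,290), over the socket and in line with the rack. I'll check its side edges numerically in the rack frame.

Run:
```python
from h import *
a=np.radians(-12.65);ex=np.array([np.cos(a),np.sin(a)]);ey=np.array([-ex[1],ex[0]]);c=np.array([.5494,.1499])
for cam in("top","scene"):
    im=cv2.imread(f"pics/{cam}2.png");P=cloud(cam,np.load(cam+"2.npy"));Z=P[...,2];u=(P[...,:2]-c)@ex;v=(P[...,:2]-c)@ey
    hsv=cv2.cvtColor(im,cv2.COLOR_BGR2HSV)
    gr=(hsv[...,0]>45)&(hsv[...,0]<90)&(hsv[...,1]>90)&(abs(u)<.03)&(abs(v)<.08)&(Z>.125)&(Z<.2)
    orr=(hsv[...,0]>5)&(hsv[...,0]<18)&(hsv[...,1]>150)&(abs(u)<.03)&(abs(v)<.09)&(Z>.19)
    for n,m in(("green",gr),("orange",orr)):
        print(cam,n,m.sum(), *[(k,np.percentile(q[m],[3,50,97]).round(4).tolist()) for k,q in(("u",u),("v",v),("z",Z))] if m.any() else [])
    if cam=="scene":
        for z in np.arange(.13,.195,.01):
            m=gr&(abs(Z-z)<.005)
            if m.sum()>4: print(round(z,3),m.sum(),"v",np.percentile(v[m],[2,97]).round(4),"u",np.median(u[m]).round(4))
    lip=(Z>.116)&(Z<.124)&(abs(u-.03)<.06)
    for s in(1,-1):
        m=lip&(v*s>.066)&(v*s<.09)
        if m.sum()>10: print("plate",s,m.sum(),np.percentile(v[m],[3,97]).round(4))
```

```text
top green 5 ('u', [-0.0019, -0.0007, 0.0109]) ('v', [-0.0681, -0.0677, -0.0167]) ('z', [0.1601, 0.1718, 0.1899])
top orange 102 ('u', [-0.0051, -0.0002, 0.0066]) ('v', [-0.0676, -0.0556, -0.0456]) ('z', [0.2074, 0.2286, 0.2434])
plate 1 17 [0.0712 0.0822]
plate -1 373 [-0.0818 -0.0692]
scene green 196 ('u', [0.0008, 0.0021, 0.0036]) ('v', [0.0027, 0.0534, 0.0727]) ('z', [0.1328, 0.1652, 0.1844])
scene orange 110 ('u', [-0.004, 0.0017, 0.0074]) ('v', [0.0528, 0.0611, 0.0724]) ('z', [0.2061, 0.2264, 0.2444])
0.13 15 v [-0.0118  0.0677] u 0.002
0.14 24 v [-0.019   0.0725] u 0.0025
0.15 26 v [0.0024 0.0725] u 0.0021
0.16 31 v [0.004  0.0726] u 0.0018
0.17 48 v [0.0071 0.0726] u 0.0019
0.18 46 v [0.0105 0.0722] u 0.0023
0.19 5 v [0.0337 0.0728] u 0.0018
plate 1 313 [0.0676 0.0836]
plate -1 190 [-0.0814 -0.0688]
```

Emit:
{"name": "step_arm", "arguments": {
  "motion": [
    [[0.006,-0.0005,-0.0004,0,0,0.05,0],[0.006,-0.0005,-0.0004,-0.004,0,0.05,0],[0.006,-0.0005,-0.0004,-0.006,0,0.05,0],[0.006,-0.0005,-0.0004,-0.008,0,0.05,0],[0.006,-0.0005,-0.0004,-0.01,0,0.05,0],[0.006,-0.0005,-0.0004,-0.012,0,0.05,0],[0.006,-0.0005,-0.0004,-0.012,0,0.05,0],[0.006,-0.0005,-0.0004,-0.012,0,0.05,0]]
  ]
}}

```text
time: 9.2
tool_pos: [0.5498, 0.15, 0.1929]
tcp_rot: [-2.452, -1.963, -0.003]
wrist_force: [0.2, -0.3, -2.9]
width: 0.127
```

Run:
```python
from h import *
st()
```

```text
t 9.2 pos [0.5498 0.15   0.1929] ydir deg -12.63 zax [ 0.0014  0.0015 -1.    ] F [ 0.2  -0.26 -2.94] M [-0.013  0.032  0.039] w 10.9
```

Emit:
{"name": "step_arm", "arguments": {
  "motion": [
    [[0.006,-0.0004,-0.0001,-0.001,-0.1,0.1,0],[0.006,-0.0004,-0.0001,-0.002,-0.1,0.1,0],[0.006,-0.0004,-0.0001,-0.003,-0.1,0.1,0],[0.006,-0.0004,-0.0001,-0.004,-0.1,0.1,0],[0.006,-0.0004,-0.0001,-0.005,-0.1,0.1,0],[0.006,-0.0004,-0.0001,-0.006,-0.1,0.1,0],[0.006,-0.0004,-0.0001,-0.007,-0.1,0.1,0],[0.006,-0.0004,-0.0001,-0.008,-0.1,0.1,0]]
  ]
}}

```text
time: 10.2
tool_pos: [0.5494, 0.1499, 0.1848]
tcp_rot: [-2.452, -1.964, 0.001]
wrist_force: [-0.5, 1.1, -3.7]
width: 0.129
```

Run:
```python
from h import *
st()
```

```text
t 10.2 pos [0.5494 0.1499 0.1848] ydir deg -12.63 zax [-3.e-04 -2.e-04 -1.e+00] F [-0.47  1.13 -3.71] M [-0.006 -0.004 -0.012] w 11.0
```

Emit:
{"name": "step_arm", "arguments": {
  "motion": [
    [[0.006,0,0,-0.002,0,0,0],[0.006,0,0,-0.004,0,0,0],[0.006,0,0,-0.006,0,0,0],[0.006,0,0,-0.008,0,0,0],[0.006,0,0,-0.01,0,0,0],[0.006,0,0,-0.012,0,0,0],[0.006,0,0,-0.014,0,0,0],[0.006,0,0,-0.015,0,0,0]]
  ]
}}

```text
time: 11.2
tool_pos: [0.5493, 0.1499, 0.1696]
tcp_rot: [-2.452, -1.964, 0.001]
wrist_force: [0.4, 0.2, -2.3]
width: 0.128
```

Emit:
{"name": "step_arm", "arguments": {
  "motion": [
    [[0.006,0,0,-0.001,0,0,0],[0.006,0,0,-0.002,0,0,0],[0.006,0,0,-0.003,0,0,0],[0.006,0,0,-0.004,0,0,0],[0.006,0,0,-0.005,0,0,0],[0.006,0,0,-0.006,0,0,0],[0.006,0,0,-0.007,0,0,0],[0.006,0,0,-0.007,0,0,0]]
  ]
}}

```text
time: 12.2
tool_pos: [0.5492, 0.1499, 0.1625]
tcp_rot: [-2.452, -1.964, 0.001]
wrist_force: [0.0, -0.1, -3.2]
width: 0.126
```

Run:
```python
from h import *
st()
```

```text
t 12.2 pos [0.5492 0.1499 0.1625] ydir deg -12.63 zax [-9.e-04 -3.e-04 -1.e+00] F [ 0.02 -0.12 -3.2 ] M [-0.03   0.008  0.008] w 10.7
```

In the guides with no side load. I'm going further down through the clip region.

Emit:
{"name": "step_arm", "arguments": {
  "motion": [
    [[0.006,0,0,-0.001,0,0,0],[0.006,0,0,-0.002,0,0,0],[0.006,0,0,-0.003,0,0,0],[0.006,0,0,-0.0045,0,0,0],[0.006,0,0,-0.006,0,0,0],[0.006,0,0,-0.0075,0,0,0],[0.006,0,0,-0.009,0,0,0],[0.006,0,0,-0.0105,0,0,0]]
  ]
}}

```text
time: 13.2
tool_pos: [0.5497, 0.1498, 0.1523]
tcp_rot: [2.452, 1.963, 0.0]
wrist_force: [0.8, -1.6, -0.7]
width: 0.124
```

Run:
```python
from h import *
st()
```

```text
t 13.2 pos [0.5497 0.1498 0.1523] ydir deg -12.63 zax [ 3.e-04 -3.e-04 -1.e+00] F [ 0.84 -1.59 -0.69] M [-0.031 -0.206 -0.082] w 10.6
```

Emit:
{"name": "step_arm", "arguments": {
  "motion": [
    [[0.006,-0.0003,0,-0.002,0,0,0],[0.006,-0.0003,0,-0.004,0,0,0],[0.006,-0.0003,0,-0.006,0,0,0],[0.006,-0.0003,0,-0.008,0,0,0],[0.006,-0.0003,0,-0.01,0,0,0],[0.006,-0.0003,0,-0.012,0,0,0],[0.006,-0.0003,0,-0.014,0,0,0],[0.006,-0.0003,0,-0.016,0,0,0]]
  ]
}}

```text
time: 14.2
tool_pos: [0.5504, 0.1499, 0.1374]
tcp_rot: [2.451, 1.963, 0.003]
wrist_force: [0.7, -3.7, 6.6]
width: 0.126
```

Run:
```python
from h import *
st()
```

```text
t 14.2 pos [0.5504 0.1499 0.1374] ydir deg -12.62 zax [ 2.5e-03 -2.0e-04 -1.0e+00] F [ 0.66 -3.75  6.63] M [-0.472 -0.228  0.07 ] w 10.8
```

Emit:
{"name": "step_arm", "arguments": {
  "motion": [
    [[0.006,-0.0005,-0.0003,-0.0015,0,0.1,0],[0.006,-0.0008,-0.0003,-0.003,0,0.1,0],[0.006,-0.0008,-0.0003,-0.0045,0,0.1,0],[0.006,-0.0008,-0.0003,-0.006,0,0.1,0],[0.006,-0.0008,-0.0003,-0.0075,0,0.1,0],[0.006,-0.0008,-0.0003,-0.009,0,0.1,0],[0.006,-0.0008,-0.0003,-0.0105,0,0.1,0],[0.006,-0.0008,-0.0003,-0.012,0,0.1,0]]
  ]
}}

```text
time: 15.2
tool_pos: [0.5505, 0.1496, 0.1266]
tcp_rot: [2.451, 1.963, 0.004]
wrist_force: [1.4, -3.0, 7.3]
width: 0.129
```

Run:
```python
from h import *
st()
```

```text
t 15.2 pos [0.5505 0.1496 0.1266] ydir deg -12.61 zax [ 0.0029 -0.     -1.    ] F [ 1.37 -3.03  7.32] M [-0.349 -0.113  0.024] w 11.0
```

Emit:
{"name": "step_arm", "arguments": {
  "motion": [
    [[0.006,-0.0006,-0.0002,-0.001,0,0.15,0],[0.006,-0.0012,-0.0002,-0.002,0,0.15,0],[0.006,-0.0012,-0.0002,-0.003,0,0.15,0],[0.006,-0.0012,-0.0002,-0.0035,0,0.15,0],[0.006,-0.0012,-0.0002,-0.0045,0,0.15,0],[0.006,-0.0012,-0.0002,-0.0055,0,0.15,0],[0.006,-0.0012,-0.0002,-0.006,0,0.15,0],[0.006,-0.0012,-0.0002,-0.0065,0,0.15,0]]
  ]
}}

```text
time: 16.2
tool_pos: [0.5506, 0.1497, 0.1212]
tcp_rot: [2.451, 1.963, 0.004]
wrist_force: [1.6, -1.2, 6.8]
width: 0.128
```

Run:
```python
from h import *
st()
```

```text
t 16.2 pos [0.5506 0.1497 0.1212] ydir deg -12.61 zax [ 3.e-03  6.e-04 -1.e+00] F [ 1.64 -1.18  6.77] M [-0.276 -0.298  0.057] w 11.0
```

Emit:
{"name": "step_arm", "arguments": {
  "motion": [
    [[0.006,0,0,-0.001,0,0,0],[0.006,0,0,-0.0014,0,0,0],[0.006,0,0,-0.0018,0,0,0],[0.006,0,0,-0.0022,0,0,0],[0.006,0,0,-0.0026,0,0,0],[0.006,0,0,-0.003,0,0,0],[0.006,0,0,-0.0032,0,0,0],[0.006,0,0,-0.0032,0,0,0]]
  ]
}}

```text
time: 17.2
tool_pos: [0.5507, 0.1497, 0.1191]
tcp_rot: [2.451, 1.963, 0.005]
wrist_force: [-2.5, -2.1, 7.9]
width: 0.128
```

Run:
```python
from h import *
st()
```

```text
t 17.2 pos [0.5507 0.1497 0.1191] ydir deg -12.6 zax [ 3.2e-03  7.0e-04 -1.0e+00] F [-2.51 -2.11  7.88] M [-0.367  0.238  0.034] w 10.9
```

Emit:
{"name": "step_arm", "arguments": {
  "motion": [
    [[0.006,0,0,-0.0008,0,0,0],[0.006,0,0,-0.001,0,0,0],[0.006,0,0,-0.0012,0,0,0],[0.006,0,0,-0.0014,0,0,0],[0.006,0,0,-0.0016,0,0,0],[0.006,0,0,-0.0018,0,0,0],[0.006,0,0,-0.002,0,0,0],[0.006,0,0,-0.002,0,0,0]]
  ]
}}

```text
time: 18.2
tool_pos: [0.5507, 0.1497, 0.118]
tcp_rot: [2.451, 1.963, 0.004]
wrist_force: [-1.8, -2.3, 9.4]
width: 0.13
```

Run:
```python
from h import *
st()
```

```text
t 18.2 pos [0.5507 0.1497 0.118 ] ydir deg -12.6 zax [ 3.1e-03  6.0e-04 -1.0e+00] F [-1.82 -2.32  9.4 ] M [-0.412  0.261  0.048] w 11.1
```

Emit:
{"name": "step_arm", "arguments": {
  "motion": [
    [[0.006,0,0,-0.0008,0,0,0],[0.006,0,0,-0.001,0,0,0],[0.006,0,0,-0.0011,0,0,0],[0.006,0,0,-0.0012,0,0,0],[0.006,0,0,-0.0013,0,0,0],[0.006,0,0,-0.0014,0,0,0],[0.006,0,0,-0.0015,0,0,0],[0.006,0,0,-0.0015,0,0,0]]
  ]
}}

```text
time: 19.2
tool_pos: [0.5507, 0.1497, 0.1175]
tcp_rot: [2.451, 1.963, 0.004]
wrist_force: [-0.7, -3.6, 9.7]
width: 0.128
```

Run:
```python
from h import *
for i in range(3): st(); read_camera("top")
```

```text
t 19.2 pos [0.5507 0.1497 0.1175] ydir deg -12.6 zax [ 3.e-03  6.e-04 -1.e+00] F [-0.7  -3.62  9.71] M [-0.405  0.322  0.011] w 10.9
t 19.25 pos [0.5507 0.1497 0.1175] ydir deg -12.6 zax [ 3.e-03  5.e-04 -1.e+00] F [-1.57 -2.84  8.94] M [-0.421  0.232  0.049] w 11.0
t 19.3 pos [0.5507 0.1497 0.1175] ydir deg -12.59 zax [ 3.1e-03  5.0e-04 -1.0e+00] F [-1.87 -2.85  8.33] M [-0.399  0.324  0.063] w 10.6
```

Emit:
{"name": "step_arm", "arguments": {
  "motion": [
    [[0.006,0,0,-0.001,0,0,0],[0.006,0,0,-0.0011,0,0,0],[0.006,0,0,-0.0012,0,0,0],[0.006,0,0,-0.0014,0,0,0],[0.006,0,0,-0.0015,0,0,0],[0.006,0,0,-0.0016,0,0,0],[0.006,0,0,-0.0017,0,0,0],[0.006,0,0,-0.0017,0,0,0]]
  ]
}}

```text
time: 20.35
tool_pos: [0.5507, 0.1497, 0.1168]
tcp_rot: [2.451, 1.963, 0.004]
wrist_force: [-1.4, -2.8, 8.7]
width: 0.128
```

Run:
```python
from h import *
for i in range(2): st(); read_camera("top")
```

```text
t 20.35 pos [0.5507 0.1497 0.1168] ydir deg -12.6 zax [ 3.e-03  5.e-04 -1.e+00] F [-1.4  -2.83  8.69] M [-0.456  0.26  -0.004] w 11.0
t 20.4 pos [0.5507 0.1497 0.1169] ydir deg -12.59 zax [ 3.e-03  5.e-04 -1.e+00] F [-1.03 -2.72  9.15] M [-0.401  0.327  0.014] w 10.7
```

Emit:
{"name": "step_arm", "arguments": {
  "motion": [
    [[0.006,0,0,-0.001,0,0,0],[0.006,0,0,-0.0011,0,0,0],[0.006,0,0,-0.0012,0,0,0],[0.006,0,0,-0.0014,0,0,0],[0.006,0,0,-0.0015,0,0,0],[0.006,0,0,-0.0016,0,0,0],[0.006,0,0,-0.0017,0,0,0],[0.006,0,0,-0.0017,0,0,0]]
  ]
}}

```text
time: 21.45
tool_pos: [0.5507, 0.1497, 0.1163]
tcp_rot: [2.45, 1.964, 0.004]
wrist_force: [-3.0, -3.2, 9.2]
width: 0.125
```

Run:
```python
from h import *
for i in range(2): st(); read_camera("top")
```

```text
t 21.45 pos [0.5507 0.1497 0.1163] ydir deg -12.59 zax [ 2.9e-03  5.0e-04 -1.0e+00] F [-2.97 -3.22  9.18] M [-0.477  0.426  0.034] w 10.7
t 21.5 pos [0.5507 0.1497 0.1163] ydir deg -12.59 zax [ 3.e-03  4.e-04 -1.e+00] F [-2.31 -2.29  9.04] M [-0.442  0.406  0.035] w 11.3
```

Emit:
{"name": "step_arm", "arguments": {
  "motion": [
    [[0.006,0,0,-0.001,0,0,0],[0.006,0,0,-0.0012,0,0,0],[0.006,0,0,-0.0014,0,0,0],[0.006,0,0,-0.0015,0,0,0],[0.006,0,0,-0.0016,0,0,0],[0.006,0,0,-0.0017,0,0,0],[0.006,0,0,-0.0018,0,0,0],[0.006,0,0,-0.0018,0,0,0]]
  ]
}}

```text
time: 22.55
tool_pos: [0.5507, 0.1497, 0.1162]
tcp_rot: [2.45, 1.964, 0.004]
wrist_force: [-3.2, -4.1, 12.8]
width: 0.129
```

Run:
```python
from h import *
for i in range(2): st(); read_camera("top")
```

```text
t 22.55 pos [0.5507 0.1497 0.1162] ydir deg -12.58 zax [ 2.8e-03  4.0e-04 -1.0e+00] F [-3.21 -4.09 12.78] M [-0.505  0.644  0.045] w 11.0
t 22.6 pos [0.5507 0.1497 0.1162] ydir deg -12.59 zax [ 2.8e-03  4.0e-04 -1.0e+00] F [-3.8  -2.56 13.19] M [-0.461  0.572  0.089] w 11.0
```

Contact felt: 0.1 mm of travel added 4 N over the steady drag of about 9 N. I'm letting go and rising.

Emit:
{"name": "step_arm", "arguments": {
  "motion": [
    [[0.006,0,0,0,0,0,0],[0.028,0,0,0,0,0,0],[0.028,0,0,0,0,0,0],[0.028,0,0,0,0,0,0],[0.028,0,0,0.01,0,0,0],[0.028,0,0,0.03,0,0,0],[0.028,0,0,0.06,0,0,0],[0.028,0,0,0.09,0,0,0]]
  ]
}}

```text
time: 23.65
tool_pos: [0.5512, 0.1498, 0.2089]
tcp_rot: [2.45, 1.963, 0.007]
wrist_force: [0.2, 0.2, 0.6]
width: 0.33
```

Run:
```python
from h import *
st()
im,d=read_camera("top");i2,d2=read_camera("scene")
np.save("top3.npy",d);np.save("scene3.npy",d2);cv2.imwrite("pics/top3.png",im);cv2.imwrite("pics/scene3.png",i2)
a=np.radians(-12.65);ex=np.array([np.cos(a),np.sin(a)]);ey=np.array([-ex[1],ex[0]]);c=np.array([.5494,.1499])
for cam,im,d in(("top",im,d),("scene",i2,d2)):
    P=cloud(cam,d);Z=P[...,2];u=(P[...,:2]-c)@ex;v=(P[...,:2]-c)@ey
    hsv=cv2.cvtColor(im,cv2.COLOR_BGR2HSV)
    o=(hsv[...,0]>5)&(hsv[...,0]<18)&(hsv[...,1]>150)&(abs(u)<.03)&(abs(v)<.09)&(Z>.08)
    for s in(1,-1):
        m=o&(v*s>0)
        if m.sum()>5:print(cam,s,m.sum(),*[(k,np.percentile(q[m],[3,50,97]).round(4).tolist()) for k,q in(("u",u),("v",v),("z",Z))])
    w=(hsv[...,1]<60)&(hsv[...,2]>110)&(abs(u)<.012)&(abs(v)<.06)&(Z>.1)&(Z<.125)
    if w.sum()>9: print("bar",w.sum(),np.percentile(u[w],[3,50,97]).round(4),np.percentile(v[w],[3,97]).round(4),np.median(Z[w]).round(4), "z by v",[(round(x,2),np.median(Z[w&(abs(v-x)<.01)]).round(4)) for x in(-.04,-.02,0,.02,.04) if (w&(abs(v-x)<.01)).sum()>3])
x=cv2.resize(im[195:305,180:300],None,fx=4,fy=4,interpolation=cv2.INTER_CUBIC)
b=cv2.resize(i2[215:325,305:385],None,fx=4,fy=4,interpolation=cv2.INTER_CUBIC)
cv2.imwrite("pics/pair3.png",np.hstack([x,b]))
```

```text
t 23.65 pos [0.5512 0.1498 0.2089] ydir deg -12.59 zax [ 4.6e-03  9.0e-04 -1.0e+00] F [0.18 0.16 0.6 ] M [ 0.03  -0.045  0.029] w 28.2
top -1 71 ('u', [-0.0045, 0.0008, 0.0081]) ('v', [-0.0665, -0.0542, -0.0462]) ('z', [0.1224, 0.145, 0.1563])
bar 183 [-0.0048  0.0006  0.0067] [-0.0361  0.0141] 0.1154 z by v [(-0.04, np.float64(0.1152)), (-0.02, np.float64(0.1155)), (0, np.float64(0.1154)), (0.02, np.float64(0.1149))]
scene 1 87 ('u', [-0.0032, 0.0023, 0.0078]) ('v', [0.0518, 0.0604, 0.0706]) ('z', [0.1208, 0.1404, 0.1563])
scene -1 7 ('u', [-0.0014, 0.0049, 0.0082]) ('v', [-0.0624, -0.0563, -0.0446]) ('z', [0.122, 0.1248, 0.153])
bar 204 [-0.0042  0.0015  0.0073] [-0.052  0.049] 0.1155 z by v [(-0.04, np.float64(0.1154)), (-0.02, np.float64(0.1154)), (0, np.float64(0.1152)), (0.02, np.float64(0.115)), (0.04, np.float64(0.1156))]
```

View pics/pair3.png

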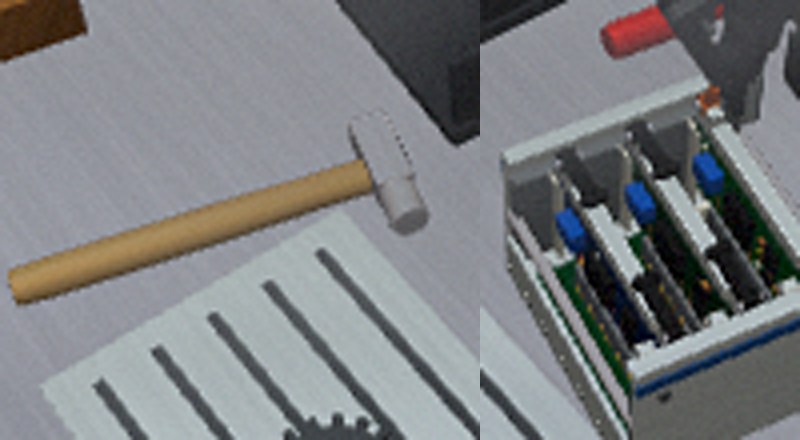

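The scene crop shows the board standing in the third place with its levers open. The other crop was off target. The bar is level, about 5 mm above home. Next is the left lever: I'll shut the fingers and move to outside its knob.

Emit:
{"name": "step_arm", "arguments": {
  "motion": [
    [[0,0.005,0.025,0,-0.05,0.26,0],[0,0.01,0.05,0,-0.05,0.26,0],[0,0.0156,0.0731,0,-0.05,0.26,0],[0,0.0156,0.0731,-0.01,-0.05,0.26,0],[0,0.0156,0.0731,-0.0219,-0.05,0.26,0],[0,0.0156,0.0731,-0.0219,-0.05,0.26,0],[0,0.0156,0.0731,-0.0219,-0.05,0.26,0],[0,0.0156,0.0731,-0.0219,-0.05,0.26,0]]
  ]
}}

```text
time: 24.75
tool_pos: [0.5699, 0.2233, 0.1912]
tcp_rot: [2.449, 1.961, 0.013]
wrist_force: [0.2, 0.7, 0.2]
width: -0.003
```

```bash
cat >> h.py <<'E'
cc=np.array([.5504,.1497]);A=np.radians(-12.65);EY=np.array([-np.sin(A),np.cos(A)])
def corner(side,phi,zp=.119,r=.032):
    p=np.radians(phi);v=.064-r*np.cos(p)+.0045*np.sin(p)+.011;z=zp+r*np.sin(p)+.0045*np.cos(p)+.022
    return np.r_[cc+EY*v*side,z]
def plan(side,phis,zp=.119):
    s=st();zps=np.broadcast_to(zp,len(phis))
    for f,z in zip(phis,zps): print(f,(corner(side,f,z)-s["tool_pos"]).round(4).tolist())
E
python3 - <<'E'
from h import *
plan(1,[70,65,60,55,50,45,40,35])
E
```

```text
t 24.75 pos [0.5699 0.2233 0.1912] ydir deg -12.62 zax [ 0.009   0.0021 -1.    ] F [0.18 0.71 0.19] M [-0.007 -0.014  0.041] w -0.2
70 [-0.0046, -0.007, -0.0186]
65 [-0.0052, -0.0096, -0.0193]
60 [-0.0058, -0.0122, -0.0202]
55 [-0.0063, -0.0147, -0.0214]
50 [-0.0069, -0.0171, -0.0228]
45 [-0.0074, -0.0194, -0.0244]
40 [-0.0078, -0.0215, -0.0262]
35 [-0.0083, -0.0235, -0.0281]
```

Emit:
{"name": "step_arm", "arguments": {
  "motion": [
    [[0,-0.0031,-0.0004,-0.01,-0.12,0.5,0],[0,-0.0031,-0.0004,-0.0186,-0.12,0.5,0],[0,-0.0046,-0.007,-0.0186,-0.12,0.5,0],[0,-0.0052,-0.0096,-0.0193,-0.12,0.5,0],[0,-0.0058,-0.0122,-0.0202,-0.12,0.5,0],[0,-0.0063,-0.0147,-0.0214,-0.12,0.5,0],[0,-0.0069,-0.0171,-0.0228,-0.12,0.5,0],[0,-0.0069,-0.0171,-0.0228,-0.12,0.5,0]]
  ]
}}

```text
time: 25.75
tool_pos: [0.5631, 0.2058, 0.1685]
tcp_rot: [2.452, 1.963, 0.0]
wrist_force: [0.0, -0.1, -0.1]
width: -0.003
```

```bash
cat >> h.py <<'E'
def look(n):
    im,d=read_camera("top");i2,d2=read_camera("scene")
    for cam,m_,d in(("top",im,d),("scene",i2,d2)):
        P=cloud(cam,d);Z=P[...,2];c=np.array([.5494,.1499]);ex=np.array([EY[1],-EY[0]]);u=(P[...,:2]-c)@ex;v=(P[...,:2]-c)@EY
        hsv=cv2.cvtColor(m_,cv2.COLOR_BGR2HSV)
        o=(hsv[...,0]>5)&(hsv[...,0]<18)&(hsv[...,1]>150)&(abs(u)<.03)&(abs(v)<.09)&(Z>.08)
        for s in(1,-1):
            m=o&(v*s>0)
            if m.sum()>5:print(cam,s,m.sum(),*[(k,np.percentile(q[m],[3,50,97]).round(4).tolist()) for k,q in(("u",u),("v",v),("z",Z))])
        w=(hsv[...,1]<60)&(hsv[...,2]>110)&(abs(u)<.012)&(abs(v)<.06)&(Z>.095)&(Z<.125)
        if w.sum()>9: print("bar",w.sum(),np.median(Z[w]).round(4),"z by v",[(round(x,2),np.median(Z[w&(abs(v-x)<.01)]).round(4)) for x in(-.04,-.02,0,.02,.04) if (w&(abs(v-x)<.01)).sum()>3])
    a=cv2.resize(im[195:305,180:300],None,fx=4,fy=4,interpolation=cv2.INTER_CUBIC)
    b=cv2.resize(i2[215:325,315:395],None,fx=4,fy=4,interpolation=cv2.INTER_CUBIC)
    cv2.imwrite(f"pics/{n}.png",np.hstack([a,b]))
E
python3 - <<'E'
from h import *
plan(1,[50,45,40,35,30,25,20,15,10,7],[.119,.119,.119,.119,.118,.117,.116,.115,.114,.114])
look("L1")
E
```

```text
t 25.75 pos [0.5631 0.2058 0.1685] ydir deg -12.62 zax [ 5.e-04 -5.e-04 -1.e+00] F [ 0.04 -0.07 -0.05] M [0.026 0.02  0.019] w -0.2
50 [-0.0001, 0.0004, -0.0001]
45 [-0.0006, -0.0019, -0.0017]
40 [-0.0011, -0.004, -0.0035]
35 [-0.0015, -0.006, -0.0054]
30 [-0.0019, -0.0077, -0.0086]
25 [-0.0023, -0.0093, -0.0119]
20 [-0.0026, -0.0107, -0.0153]
15 [-0.0028, -0.0119, -0.0189]
10 [-0.0031, -0.0129, -0.0225]
7 [-0.0032, -0.0134, -0.0241]
top 1 36 ('u', [-0.0057, 0.0008, 0.0077]) ('v', [0.0409, 0.0449, 0.0472]) ('z', [0.1472, 0.1505, 0.1586])
top -1 71 ('u', [-0.0045, 0.0007, 0.0083]) ('v', [-0.0667, -0.0541, -0.0465]) ('z', [0.1234, 0.1448, 0.157])
bar 297 0.1153 z by v [(-0.04, np.float64(0.1146)), (-0.02, np.float64(0.1155)), (0, np.float64(0.1154)), (0.02, np.float64(0.1156)), (0.04, np.float64(0.1154))]
scene 1 50 ('u', [-0.0028, 0.0034, 0.0111]) ('v', [0.0479, 0.0632, 0.0722]) ('z', [0.12, 0.1264, 0.1797])
scene -1 23 ('u', [-0.0044, 0.0026, 0.0067]) ('v', [-0.0617, -0.0464, -0.0434]) ('z', [0.1223, 0.1525, 0.1567])
bar 92 0.1158 z by v [(-0.04, np.float64(0.1155)), (0.02, np.float64(0.1153)), (0.04, np.float64(0.1159))]
```

View pics/L1.png

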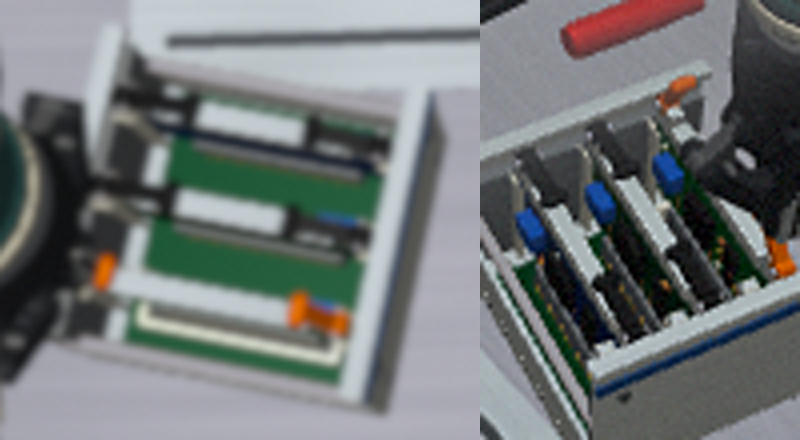

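The left lever's knob (left-crop (104,270)) has swung inward with the finger behind it. Carrying on along the arc.

Emit:
{"name": "step_arm", "arguments": {
  "motion": [
    [[0,-0.0004,-0.0009,-0.001,0,0,0],[0,-0.0006,-0.0019,-0.0017,0,0,0],[0,-0.0009,-0.003,-0.0026,0,0,0],[0,-0.0011,-0.004,-0.0035,0,0,0],[0,-0.0013,-0.005,-0.0045,0,0,0],[0,-0.0015,-0.006,-0.0056,0,0,0],[0,-0.0017,-0.0069,-0.007,0,0,0],[0,-0.0019,-0.0077,-0.0086,0,0,0]]
  ]
}}

```text
time: 26.85
tool_pos: [0.5619, 0.1988, 0.161]
tcp_rot: [2.452, 1.963, 0.003]
wrist_force: [-1.3, 2.3, 8.6]
width: -0.0
```

Run:
```python
from h import *
plan(1,[30,25,20,15,10,7],[.118,.117,.116,.115,.114,.114])
```

```text
t 26.85 pos [0.5619 0.1988 0.161 ] ydir deg -12.63 zax [ 2.1e-03  8.0e-04 -1.0e+00] F [-1.26  2.33  8.62] M [ 0.178  0.176 -0.065] w -0.0
30 [-0.0006, -0.0007, -0.0011]
25 [-0.001, -0.0023, -0.0044]
20 [-0.0013, -0.0037, -0.0078]
15 [-0.0016, -0.0049, -0.0113]
10 [-0.0018, -0.0059, -0.015]
7 [-0.0019, -0.0063, -0.0166]
```

Emit:
{"name": "step_arm", "arguments": {
  "motion": [
    [[0,-0.0007,-0.001,-0.002,0,0.1,0],[0,-0.0008,-0.0014,-0.003,0,0.1,0],[0,-0.001,-0.0019,-0.004,0,0.1,0],[0,-0.001,-0.0023,-0.005,0,0.1,0],[0,-0.0011,-0.0027,-0.006,0,0.1,0],[0,-0.0012,-0.0032,-0.007,0,0.1,0],[0,-0.0013,-0.0037,-0.008,0,0.1,0],[0,-0.0014,-0.004,-0.009,0,0.1,0]]
  ]
}}

```text
time: 27.85
tool_pos: [0.5615, 0.1952, 0.1535]
tcp_rot: [2.452, 1.964, 0.005]
wrist_force: [-0.5, -0.0, 8.6]
width: 0.001
```

Run:
```python
from h import *
plan(1,[20,15,10,7],[.116,.115,.114,.114])
```

```text
t 27.85 pos [0.5615 0.1952 0.1535] ydir deg -12.62 zax [ 0.0029  0.0018 -1.    ] F [-0.55 -0.02  8.58] M [ 0.032  0.116 -0.015] w 0.1
20 [-0.0009, -0.0002, -0.0003]
15 [-0.0012, -0.0013, -0.0039]
10 [-0.0014, -0.0023, -0.0075]
7 [-0.0015, -0.0028, -0.0091]
```

Emit:
{"name": "step_arm", "arguments": {
  "motion": [
    [[0,-0.0009,-0.0005,-0.0015,-0.1,0.1,0],[0,-0.001,-0.0008,-0.0025,-0.1,0.1,0],[0,-0.0011,-0.0011,-0.0035,-0.1,0.1,0],[0,-0.0012,-0.0014,-0.0045,-0.1,0.1,0],[0,-0.0013,-0.0017,-0.005,-0.1,0.1,0],[0,-0.0013,-0.0019,-0.0058,-0.1,0.1,0],[0,-0.0014,-0.0021,-0.0066,-0.1,0.1,0],[0,-0.0014,-0.0023,-0.0074,-0.1,0.1,0]]
  ]
}}

```text
time: 28.85
tool_pos: [0.5609, 0.1928, 0.1476]
tcp_rot: [2.451, 1.963, 0.004]
wrist_force: [-0.7, -0.9, 7.8]
width: -0.003
```

Run:
```python
from h import *
plan(1,[15,10,7],[.115,.114,.114])
```

```text
t 28.85 pos [0.5609 0.1928 0.1476] ydir deg -12.62 zax [ 3.2e-03  1.0e-04 -1.0e+00] F [-0.7  -0.89  7.8 ] M [-0.247  0.23  -0.094] w -0.3
15 [-0.0006, 0.001, 0.0021]
10 [-0.0008, 0.0001, -0.0016]
7 [-0.0009, -0.0004, -0.0032]
```

Emit:
{"name": "step_arm", "arguments": {
  "motion": [
    [[0,-0.0006,0,-0.0012,0,0.1,0],[0,-0.0006,0,-0.0015,0,0.1,0],[0,-0.0007,-0.0001,-0.0018,0,0.1,0],[0,-0.0007,-0.0001,-0.0021,0,0.1,0],[0,-0.0008,-0.0002,-0.0024,0,0.1,0],[0,-0.0008,-0.0003,-0.0027,0,0.1,0],[0,-0.0008,-0.0003,-0.003,0,0.1,0],[0,-0.0008,-0.0003,-0.003,0,0.1,0]]
  ]
}}

```text
time: 29.85
tool_pos: [0.5608, 0.1923, 0.1458]
tcp_rot: [2.45, 1.963, 0.003]
wrist_force: [-2.2, -1.5, 8.5]
width: -0.003
```

Run:
```python
from h import *
plan(1,[10,7],[.114,.114])
```

```text
t 29.85 pos [0.5608 0.1923 0.1458] ydir deg -12.61 zax [ 2.9e-03 -2.0e-04 -1.0e+00] F [-2.21 -1.46  8.53] M [-0.224  0.195 -0.022] w -0.3
10 [-0.0007, 0.0006, 0.0002]
7 [-0.0008, 0.0001, -0.0015]
```

Emit:
{"name": "step_arm", "arguments": {
  "motion": [
    [[0,0,0,-0.001,0,0.1,0],[0,0,0,-0.0013,0,0.1,0],[0,0,0,-0.0016,0,0.1,0],[0,0,0,-0.0018,0,0.1,0],[0,0,0,-0.002,0,0.1,0],[0,0,0,-0.0022,0,0.1,0],[0,0,0,-0.0022,0,0.1,0],[0,0,0,-0.0022,0,0.1,0]]
  ]
}}

```text
time: 30.85
tool_pos: [0.5609, 0.192, 0.1447]
tcp_rot: [2.451, 1.963, 0.001]
wrist_force: [-2.3, -1.2, 8.9]
width: -0.001
```

Run:
```python
from h import *
plan(1,[10,7],[.114,.114])
```

```text
t 30.85 pos [0.5609 0.192  0.1447] ydir deg -12.6 zax [ 1.4e-03 -7.0e-04 -1.0e+00] F [-2.32 -1.16  8.93] M [-0.272  0.453 -0.021] w -0.1
10 [-0.0008, 0.0009, 0.0013]
7 [-0.0009, 0.0005, -0.0003]
```

Emit:
{"name": "step_arm", "arguments": {
  "motion": [
    [[0,0,0,-0.001,0,0,0],[0,0,0,-0.0012,0,0,0],[0,0,0,-0.0014,0,0,0],[0,0,0,-0.0016,0,0,0],[0,0,0,-0.0018,0,0,0],[0,0,0,-0.002,0,0,0],[0,0,0,-0.002,0,0,0],[0,0,0,-0.002,0,0,0]]
  ]
}}

```text
time: 31.85
tool_pos: [0.5608, 0.1917, 0.1437]
tcp_rot: [2.45, 1.963, 0.001]
wrist_force: [-1.4, -0.5, 8.8]
width: -0.001
```

Run:
```python
from h import *
st()
look("L2")
```

```text
t 31.85 pos [0.5608 0.1917 0.1437] ydir deg -12.6 zax [ 0.0014 -0.0011 -1.    ] F [-1.43 -0.53  8.82] M [-0.221  0.459  0.021] w -0.0
top 1 31 ('u', [-0.0055, 0.0009, 0.0083]) ('v', [0.0274, 0.0311, 0.033]) ('z', [0.1218, 0.1248, 0.1342])
top -1 64 ('u', [-0.0038, 0.001, 0.0074]) ('v', [-0.0666, -0.0544, -0.0475]) ('z', [0.1217, 0.1429, 0.1525])
bar 238 0.1117 z by v [(-0.04, np.float64(0.112)), (-0.02, np.float64(0.1116)), (0, np.float64(0.1116)), (0.02, np.float64(0.1116))]
scene 1 40 ('u', [-0.0028, 0.0021, 0.008]) ('v', [0.0508, 0.0601, 0.0696]) ('z', [0.114, 0.1203, 0.1271])
scene -1 23 ('u', [-0.0042, 0.0027, 0.0087]) ('v', [-0.0618, -0.0474, -0.0442]) ('z', [0.1184, 0.1489, 0.154])
bar 58 0.1126 z by v [(-0.04, np.float64(0.1123)), (0.04, np.float64(0.1113))]
```

Emit:
{"name": "step_arm", "arguments": {
  "motion": [
    [[0,0,0,-0.001,0,0,0],[0,0,0,-0.0013,0,0,0],[0,0,0,-0.0016,0,0,0],[0,0,0,-0.0018,0,0,0],[0,0,0,-0.002,0,0,0],[0,0,0,-0.0022,0,0,0],[0,0,0,-0.0022,0,0,0],[0,0,0,-0.0022,0,0,0]]
  ]
}}

```text
time: 32.95
tool_pos: [0.5608, 0.1916, 0.1428]
tcp_rot: [2.45, 1.963, 0.001]
wrist_force: [-4.0, -0.0, 9.1]
width: 0.002
```

Run:
```python
from h import *
st()
```

```text
t 32.95 pos [0.5608 0.1916 0.1428] ydir deg -12.6 zax [ 0.0015 -0.0012 -1.    ] F [-4.04 -0.01  9.06] M [-0.183  0.528 -0.028] w 0.1
```

Emit:
{"name": "step_arm", "arguments": {
  "motion": [
    [[0,-0.0003,0,-0.001,0,0,0],[0,-0.0003,0,-0.0013,0,0,0],[0,-0.0003,0,-0.0016,0,0,0],[0,-0.0003,0,-0.0018,0,0,0],[0,-0.0003,0,-0.002,0,0,0],[0,-0.0003,0,-0.0022,0,0,0],[0,-0.0003,0,-0.0024,0,0,0],[0,-0.0003,0,-0.0024,0,0,0]]
  ]
}}

```text
time: 33.95
tool_pos: [0.5609, 0.1917, 0.1426]
tcp_rot: [2.45, 1.963, 0.002]
wrist_force: [-4.4, -1.6, 13.3]
width: -0.004
```

Run:
```python
from h import *
st()
```

```text
t 33.95 pos [0.5609 0.1917 0.1426] ydir deg -12.59 zax [ 0.0024 -0.0012 -1.    ] F [-4.36 -1.64 13.25] M [-0.264  0.781 -0.025] w -0.3
```

Force rises steeply now, so the left lever is at its stop. I'll lift off and go to the right lever.

Emit:
{"name": "step_arm", "arguments": {
  "motion": [
    [[0,0,0,0.01,0,0.1,0],[0,0,0,0.04,0,0.1,0],[0,-0.002,-0.01,0.055,0,0.1,0],[0,-0.012,-0.05,0.055,0,0.1,0],[0,-0.022,-0.095,0.055,0,0.1,0],[0,-0.0269,-0.1152,0.055,0,0.1,0],[0,-0.0269,-0.1152,0.05,0,0.1,0],[0,-0.0269,-0.1152,0.045,0,0.1,0]]
  ]
}}

```text
time: 34.95
tool_pos: [0.5341, 0.0769, 0.1872]
tcp_rot: [2.451, 1.963, 0.0]
wrist_force: [0.3, 0.2, -0.4]
width: -0.004
```

Run:
```python
from h import *
plan(-1,[70,65,60,55,50,45,40,35],.1145)
look("R0")
```

```text
t 34.95 pos [0.5341 0.0769 0.1872] ydir deg -12.61 zax [ 6.e-04 -5.e-04 -1.e+00] F [ 0.28  0.16 -0.35] M [-0.048  0.003  0.051] w -0.3
70 [0.0014, 0.0062, -0.0191]
65 [0.002, 0.0089, -0.0198]
60 [0.0025, 0.0115, -0.0207]
55 [0.0031, 0.014, -0.0219]
50 [0.0036, 0.0164, -0.0233]
45 [0.0041, 0.0186, -0.0249]
40 [0.0046, 0.0207, -0.0266]
35 [0.0051, 0.0227, -0.0286]
scene 1 91 ('u', [-0.0035, 0.002, 0.0077]) ('v', [0.0301, 0.0484, 0.0693]) ('z', [0.1166, 0.1215, 0.1271])
scene -1 24 ('u', [-0.0046, 0.0027, 0.0084]) ('v', [-0.065, -0.0482, -0.0439]) ('z', [0.1181, 0.1491, 0.152])
bar 163 0.1117 z by v [(-0.04, np.float64(0.1118)), (-0.02, np.float64(0.1113)), (0, np.float64(0.1118)), (0.02, np.float64(0.1117)), (0.04, np.float64(0.1111))]
```

View pics/R0.png

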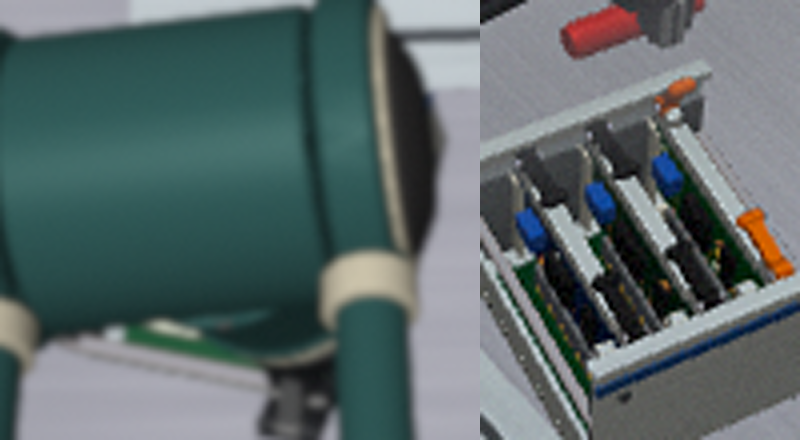

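The right crop shows the left lever flat at (765,245) and the right lever still open at (680,90). Swinging the right one.

Emit:
{"name": "step_arm", "arguments": {
  "motion": [
    [[0,0,0,-0.01,0,0,0],[0,0,0,-0.0191,0,0,0],[0,0.0014,0.0062,-0.0191,0,0,0],[0,0.002,0.0089,-0.0198,0,0,0],[0,0.0025,0.0115,-0.0207,0,0,0],[0,0.0031,0.014,-0.0219,0,0,0],[0,0.0036,0.0164,-0.0233,0,0,0],[0,0.0041,0.0186,-0.0249,0,0,0]]
  ]
}}

```text
time: 36.05
tool_pos: [0.5378, 0.096, 0.1618]
tcp_rot: [2.451, 1.965, -0.001]
wrist_force: [-1.1, -1.3, 1.7]
width: 0.001
```

Run:
```python
from h import *
plan(-1,[45,40,35,30,25,20,15,10,7],.1145)
```

```text
t 36.05 pos [0.5378 0.096  0.1618] ydir deg -12.55 zax [-6.e-04 -7.e-04 -1.e+00] F [-1.1  -1.29  1.75] M [-0.176  0.17  -0.034] w 0.1
45 [0.0004, -0.0005, 0.0005]
40 [0.0009, 0.0016, -0.0013]
35 [0.0013, 0.0036, -0.0033]
30 [0.0017, 0.0053, -0.0054]
25 [0.0021, 0.0069, -0.0077]
20 [0.0024, 0.0083, -0.0101]
15 [0.0026, 0.0095, -0.0127]
10 [0.0029, 0.0105, -0.0153]
7 [0.003, 0.0109, -0.0169]
```

Emit:
{"name": "step_arm", "arguments": {
  "motion": [
    [[0,0.0006,0.0008,-0.0008,0,0,0],[0,0.0009,0.0016,-0.0015,0,0,0],[0,0.0011,0.0026,-0.0026,0,0,0],[0,0.0013,0.0036,-0.0037,0,0,0],[0,0.0015,0.0045,-0.0048,0,0,0],[0,0.0017,0.0053,-0.006,0,0,0],[0,0.0019,0.0062,-0.0072,0,0,0],[0,0.0021,0.0069,-0.0085,0,0,0]]
  ]
}}

```text
time: 37.05
tool_pos: [0.5402, 0.103, 0.1534]
tcp_rot: [2.451, 1.965, -0.001]
wrist_force: [-0.1, -0.5, 1.7]
width: -0.001
```

Run:
```python
from h import *
plan(-1,[25,20,15,10,7],.1145)
```

```text
t 37.05 pos [0.5402 0.103  0.1534] ydir deg -12.55 zax [-1.e-04 -6.e-04 -1.e+00] F [-0.1  -0.51  1.68] M [ 0.004 -0.031  0.046] w -0.1
25 [-0.0003, -0.0001, 0.0007]
20 [0.0001, 0.0013, -0.0017]
15 [0.0003, 0.0025, -0.0042]
10 [0.0005, 0.0035, -0.0069]
7 [0.0006, 0.004, -0.0085]
```

Emit:
{"name": "step_arm", "arguments": {
  "motion": [
    [[0,0,0.0006,-0.0008,0,0,0],[0,0.0001,0.0013,-0.0017,0,0,0],[0,0.0002,0.0019,-0.0028,0,0,0],[0,0.0003,0.0025,-0.0038,0,0,0],[0,0.0004,0.003,-0.0048,0,0,0],[0,0.0005,0.0033,-0.0058,0,0,0],[0,0.0005,0.0036,-0.0068,0,0,0],[0,0.0005,0.0036,-0.0068,0,0,0]]
  ]
}}

```text
time: 38.05
tool_pos: [0.5408, 0.1064, 0.1467]
tcp_rot: [2.45, 1.965, -0.001]
wrist_force: [-0.7, -3.4, 3.0]
width: 0.001
```

Run:
```python
from h import *
plan(-1,[15,10,7],.1145)
```

```text
t 38.05 pos [0.5408 0.1064 0.1467] ydir deg -12.55 zax [ 2.e-04 -1.e-03 -1.e+00] F [-0.72 -3.37  3.01] M [-0.578  0.027  0.016] w 0.1
15 [-0.0003, -0.0009, 0.0025]
10 [-0.0001, 0.0001, -0.0002]
7 [0.0, 0.0005, -0.0018]
```

Emit:
{"name": "step_arm", "arguments": {
  "motion": [
    [[0,0,0,-0.0004,0,0,0],[0,0,0,-0.0008,0,0,0],[0,0,0,-0.0012,0,0,0],[0,0,0,-0.0016,0,0,0],[0,0,0.0001,-0.002,0,0,0],[0,0,0.0002,-0.0023,0,0,0],[0,0,0.0002,-0.0026,0,0,0],[0,0,0.0002,-0.0026,0,0,0]]
  ]
}}

```text
time: 39.05
tool_pos: [0.541, 0.1067, 0.1445]
tcp_rot: [2.45, 1.965, -0.0]
wrist_force: [-1.5, -3.6, 5.8]
width: 0.002
```

Run:
```python
from h import *
st()
```

```text
t 39.05 pos [0.541  0.1067 0.1445] ydir deg -12.55 zax [ 6.e-04 -8.e-04 -1.e+00] F [-1.47 -3.59  5.77] M [-0.485  0.148  0.077] w 0.1
```

Emit:
{"name": "step_arm", "arguments": {
  "motion": [
    [[0,0,0,-0.0006,0,0,0],[0,0,0,-0.0009,0,0,0],[0,0,0,-0.0012,0,0,0],[0,0,0,-0.0014,0,0,0],[0,0,0,-0.0016,0,0,0],[0,0,0,-0.0018,0,0,0],[0,0,0,-0.0018,0,0,0],[0,0,0,-0.0018,0,0,0]]
  ]
}}

```text
time: 40.05
tool_pos: [0.5411, 0.107, 0.1433]
tcp_rot: [2.45, 1.965, 0.001]
wrist_force: [-1.2, -3.1, 7.4]
width: -0.001
```

Run:
```python
from h import *
st()
```

```text
t 40.05 pos [0.5411 0.107  0.1433] ydir deg -12.55 zax [ 8.e-04 -5.e-04 -1.e+00] F [-1.23 -3.12  7.39] M [-0.353  0.286 -0.019] w -0.1
```

Emit:
{"name": "step_arm", "arguments": {
  "motion": [
    [[0,0,0,-0.0008,0,0,0],[0,0,0,-0.001,0,0,0],[0,0,0,-0.0012,0,0,0],[0,0,0,-0.0014,0,0,0],[0,0,0,-0.0016,0,0,0],[0,0,0,-0.0018,0,0,0],[0,0,0,-0.002,0,0,0],[0,0,0,-0.002,0,0,0]]
  ]
}}

```text
time: 41.05
tool_pos: [0.5412, 0.1071, 0.1423]
tcp_rot: [2.45, 1.965, 0.001]
wrist_force: [-3.1, -2.8, 9.8]
width: 0.0
```

Run:
```python
from h import *
st()
```

```text
t 41.05 pos [0.5412 0.1071 0.1423] ydir deg -12.54 zax [ 1.e-03 -2.e-04 -1.e+00] F [-3.08 -2.82  9.84] M [-0.431  0.513  0.059] w 0.0
```

Emit:
{"name": "step_arm", "arguments": {
  "motion": [
    [[0,0,0,-0.0008,0,0,0],[0,0,0,-0.001,0,0,0],[0,0,0,-0.0012,0,0,0],[0,0,0,-0.0014,0,0,0],[0,0,0,-0.0016,0,0,0],[0,0,0,-0.0018,0,0,0],[0,0,0,-0.0018,0,0,0],[0,0,0,-0.0018,0,0,0]]
  ]
}}

```text
time: 42.05
tool_pos: [0.5412, 0.1071, 0.1422]
tcp_rot: [2.45, 1.965, 0.001]
wrist_force: [-4.2, -3.6, 13.2]
width: -0.005
```

Run:
```python
from h import *
st()
```

```text
t 42.05 pos [0.5412 0.1071 0.1422] ydir deg -12.54 zax [ 1.2e-03 -2.0e-04 -1.0e+00] F [-4.21 -3.58 13.18] M [-0.633  0.778  0.049] w -0.4
```

Right lever is at its stop too. I'll lift off, move clear and inspect.

Emit:
{"name": "step_arm", "arguments": {
  "motion": [
    [[0,0,0,0.01,0,0,0],[0,0,0,0.04,0,0,0],[0,0,0,0.09,0,0,0],[0,0,-0.05,0.13,0,0,0],[0,-0.01,-0.11,0.15,0,0,0],[0,-0.02,-0.16,0.16,0,0,0],[0,-0.02,-0.2,0.16,0,0,0],[0,-0.02,-0.2,0.16,0,0,0]]
  ]
}}

```text
time: 43.05
tool_pos: [0.5211, -0.0946, 0.302]
tcp_rot: [2.454, 1.961, 0.002]
wrist_force: [-0.7, 0.9, 0.0]
width: -0.001
```

Run:
```python
from h import *
st()
look("E")
im,d=read_camera("top");P=cloud("top",d);Z=P[...,2];c=np.array([.5494,.1499]);ex=np.array([EY[1],-EY[0]]);u=(P[...,:2]-c)@ex;v=(P[...,:2]-c)@EY
hsv=cv2.cvtColor(im,cv2.COLOR_BGR2HSV);w=(hsv[...,1]<60)&(hsv[...,2]>110)
for u0 in(0,.045,.09):
    m=w&(abs(u-u0)<.012)&(abs(v)<.02)&(Z>.1)&(Z<.125);print("bar at",u0,m.sum(),np.median(Z[m]).round(4))
```

```text
t 43.05 pos [ 0.5211 -0.0946  0.302 ] ydir deg -12.76 zax [ 1.4e-03  3.0e-04 -1.0e+00] F [-0.68  0.86  0.02] M [-0.009 -0.004 -0.023] w -0.1
top 1 109 ('u', [-0.0041, 0.0009, 0.0067]) ('v', [0.0281, 0.0481, 0.0676]) ('z', [0.1133, 0.1216, 0.1266])
top -1 99 ('u', [-0.0036, 0.001, 0.0068]) ('v', [-0.066, -0.0449, -0.0282]) ('z', [0.1166, 0.1214, 0.1256])
bar 191 0.111 z by v [(-0.04, np.float64(0.1075)), (-0.02, np.float64(0.111)), (0, np.float64(0.111)), (0.02, np.float64(0.111)), (0.04, np.float64(0.1103))]
scene 1 89 ('u', [-0.0033, 0.0022, 0.0069]) ('v', [0.0311, 0.0471, 0.0683]) ('z', [0.1167, 0.1215, 0.1272])
scene -1 69 ('u', [-0.0035, 0.002, 0.0072]) ('v', [-0.0635, -0.0424, -0.0255]) ('z', [0.1174, 0.1214, 0.1256])
bar 126 0.1113 z by v [(-0.04, np.float64(0.1097)), (-0.02, np.float64(0.1114)), (0, np.float64(0.1111)), (0.02, np.float64(0.1117)), (0.04, np.float64(0.1106))]
bar at 0 135 0.1106
bar at 0.045 130 0.1106
bar at 0.09 134 0.1104
```

View pics/E.png

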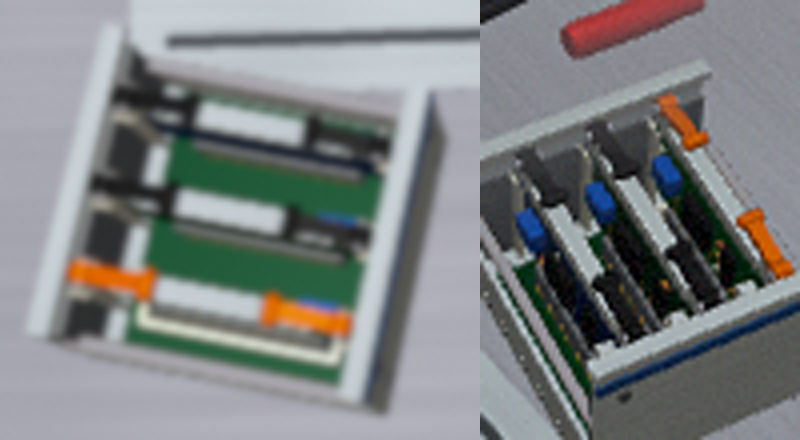

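Both levers lie flat at left-crop (112,278) and (308,310). The new board's bar height matches its seated neighbours (110.6 mm, against 110.6 and 110.4 mm). The arm is clear, so I'm handing in.

```bash
python3 -c "
from h import *
print(finish_job())"
```

```text
the job is handed in; nothing more can be done
None
```

The green board is seated in the free place of the rack, the one nearest the robot, and both orange levers lie flat. The job is handed in; no verdict was reported. The robot clock stood at about 43 s of the 72 s allowed.

**How it went:**
- **Insertion:** I took the board from the stand and slid it down the guides against a clip drag of about 9 to 12 N. It stopped about 5 mm above home with roughly 4 N of extra force on the contacts, and I let go there.
- **Levers:** I swung the left lever to its stop, then the right. Each stop showed as a steep rise to about 13 N, against the 30 N limit.

**Last checks:**
- **Seating:** The board's bar height is 110.6 mm, the same as its two seated neighbours (110.6 and 110.4 mm).
- **Level:** Across the middle of the bar the height is even. A few readings near the bar's ends came out 0.5 to 3.5 mm lower, which I put down to camera error beside the levers.
- **Left lever:** Its knob sits about 1 to 1.5 mm higher than the right one, so swinging the right lever turned it back by about 0.04 rad. That is within the 0.1 rad the task calls harmless, so I left it.
- **Other items:** The gripper went nowhere near the tools, and the brown board was not gripped. I did not measure any of them again at the end.

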